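# Latch the jewellery case and hold its dial at the third click

## Robot

A 6-joint arm with a two-finger parallel gripper is mounted at the origin on the work surface. World frame = base frame: x ahead of the robot, y to its left, z up, the work surface at z = 0. Lengths are in m, angles in degrees, forces in N, time in s.
With the tool pointing down it reaches from about 0.4 to 0.825 m from the base axis. Payload 7 kg.
Tool frame: the origin (TCP) lies midway between the tips of the shut fingers; the grasp point (between the pads) lies 19 mm behind it; z points along the fingers, y is the direction in which the jaws open and shut (so a half turn about z gives the same grasp; the last joint's range is limited). The gripper opens to 88 mm and grips with 3 to 60 N. Pads are 19 mm wide; open, the fingers measure 130 mm over their backs; the gripper's body (78 mm by 193 mm) begins 47 mm behind the grasp point.
Start: joints at [92.023, 20.546, 0.682, 0, -70.136, -16.507], TCP at [0.169, 0.654, 0.227] pointing down, gripper open.
Joint ranges: [-176.03, 176.03], [-82.01, 121.73], [-58.28, 71.71], [-173.87, 95.51], [-174.79, -0.11], [-173.66, 173.66]. Speed limits (degrees/s): [136.94, 136.94, 172.46, 180, 180, 180].

## Interface

Orientations are given as a 3x3 rotation matrix whose columns are the frame's x, y, z axes.
In Python, from rig import robot gives the robot as it stands. Calls block until the motion is done:
- robot.goto(position, orientation): joint-space move of the TCP to a pose.
- robot.servo_line(position, ori=None, speed=0.15): straight line of the TCP; ori=None keeps the orientation; speed is the mean speed in m/s.
- robot.movej(angles): joint-space move.
- robot.move_gripper(opening): opening from 0.0 (shut) to 1.0 (fully open); the grip force is fixed at half the most; returns when the fingers have stopped.
- robot.dwell(seconds).
- robot.ik(position, orientation): joint angles nearest the present ones, or None.
- robot.grab_frame(name): name is "side" or "top" or "wrist"; returns (picture, depth): 384x512x3 uint8, red, green, blue; 384x512 float32, m along the optical axis (not along the pixel's ray), 0 where there is no reading.
- robot.camera_info(name): a dict with "vfov" (degrees; the focal length in pixels is half the picture's height over the tangent of half this angle, whatever the lens; pixels are square), "cx", "cy" (the principal point, pixels), "view" (4x4, takes a point from world to camera coordinates); the wrist camera has in their place "T_tool_cam" (4x4, takes a point from camera to tool coordinates, whose origin is the TCP and whose axes are the flange's). Camera axes: x right, y down, z forward; pixel columns grow to the right and rows downward; lengths in m; the calibration is good to about 2 mm. The wrist camera is an equidistant fisheye: a pixel r from the principal point sees the ray r / f radians off the axis. A picture is of the moment at which its call begins: read the wrist's pose just before it. camera_info takes no time and is no camera call.
A pose or a line that the arm cannot do raises robot.Unreachable and nothing moves.
- robot.job_done(): hands the job in, once; it reports no verdict.
Readings, each from a call of its own:
- robot.read_t(): time.
- robot.read_qpos(): joint angles.
- robot.read_qvel(): joint speeds.
- robot.read_effort(): joint torques, N m.
- robot.read_position(): TCP position.
- robot.read_tcp_rot(): TCP orientation.
- robot.read_force(): force on the tool from outside, world axes, zero at the start.
- robot.read_ft_torque(): the same for the moment, N m.
- robot.read_grip_width(): opening from 0.0 (shut) to 1.0 (fully open).
Only numpy, scipy, OpenCV 4.12 (cv2) and the standard library are available. Lean on these libraries where they do the work, as an engineer would, in place of code of your own. Each camera call takes 0.05 s, during which the arm holds its last target.

## Task

Lock up the jewellery case: swing the chrome latch bar round until it rests fully home in its catch on the lid, and only then grip the lock dial and turn it clockwise, counting the clicks, to the third one, without letting it go on to the fourth. The third click is sprung and will not stay by itself, so finish with the dial still gripped and held steadily there. Keep the latch shut and leave the gifts and other things on the lid and the counter where they are.

Things in the scene. Friction and masses are not known exactly. Their poses are not given: they have to be found in the camera images.
- case: Ash display case with a shut glass lid, fixed to the counter: 300 mm deep (its x), 460 mm wide (its y), 100 mm high, flat top. Origin: centre of its underside; its z is up and its -x side is the front, towards the robot. The front 70 mm of the top is a flat wooden rail carrying latch and dial about 260 mm apart, 115 mm in front of the case's centre line; either may be the left one. Turned up to 0.25 rad. The lid does not need moving.
- latch_plate: Chrome base of the latch, fixed on the case top and turned like the case. Origin: on the latch's pivot axis (vertical) at the height of the case top. The round pivot plate has 18 mm radius and is 6 mm high. The catch is a small C-shaped keeper standing on the lid, 48 to 60 mm from the pivot in the plate's +x direction, 21 mm high, open towards +y; the bar slides in under its lip from the +y side.
- latch (a joint): Angle of the latch bar in rad about the pivot: 0 is shut (bar along the plate's +x, home in the catch against a firm stop), positive is open, anticlockwise from above (towards the plate's +y). It starts 0.9 to 1.5 open, limit 1.7. Light friction: it stays where it is left and needs about 0.3 N at the post. The bar is 14 mm wide and 88 mm long from the pivot, its top 13 mm above the case top.
- latch_post (a point): Point on the latch bar's upright finger post, 80 mm from the pivot, 36 mm above the case top. The post is a plain chrome cylinder, 12 mm diameter, whose top is 53 mm above the case top; below it is the bar. Its x axis points along the bar away from the pivot.
- dial (a joint): Angle of the lock dial in rad: 0 at the start, growing clockwise from above, a click every 0.4: first 0.4, second 0.8, third 1.2, fourth 1.6; end stop 2.0. Return spring 0.056 N m/rad, clicks 0.05 N m peak (at most 0.12 N m to turn): let go, it stays near the first (0.37) or second (0.73) click but springs back from the third. Dark pips on the plate mark the start and the five clicks.
- dial_plate: Round chrome base plate of the dial, 36 mm radius, 6 mm high, fixed on the case top and turned like the case. Origin: on the dial's vertical axis at the height of the case top. At dial angle 0 the grip bar lies along the plate's x axis, its dark index mark at the +x end.
- dial_top (a point): Point at which to grip the dial: on the dial's axis, 36 mm above the case top, 12 mm below the top of its grip bar, turning with it. The grip bar is an upright chrome bar 42 mm long (this point's x axis), 12 mm thick (its y) and 36 mm tall, on a turning disc of 22 mm radius whose top is 12 mm above the case top. A dark index mark is on its +x end.
- bangle: Hammered silver bangle, ring of 68 mm diameter, 10 mm high, lying on the glass lid; origin at its underside. Leave alone.
- bell: Small cut crystal bell, 52 mm diameter, 66 mm high, standing on the glass lid; origin at its underside. Leave alone.
- dish: Amber glass ring dish, 76 mm diameter, 22 mm high, standing on the glass lid; origin at its underside. Leave alone.
- ring_box: Navy lacquered ring box, 60 x 60 x 47 mm, on the counter to the left of the case; origin at its underside. Leave alone.
- tower: Bronze miniature of a round tower, 48 mm diameter foot, 138 mm high, on the counter to the right of the case; origin at its underside. Leave alone.
- mirror: Hand mirror with a dark wooden frame, 75 x 110 x 10 mm, lying on the counter to the left of the case; origin at its underside. Leave alone.

How it is judged:
By the outcome, as a careful person would: the job done as asked, in the order asked, and still so for the second after the job is handed in, while the arm keeps its last pose, push and grip.
It also fails if it takes over 51 s, if anything falls off the work surface, if the arm or the gripper's body presses on something with over 40 N, if the wrist force passes 120 N, or if a joint passes its speed limit or range.

## Working session

There is one attempt and no reset: what is moved stays moved. The work goes in short steps, each a Python script; the robot and the scene stay as the last script left them, time stands still between calls to the robot, and variables do not carry over. Pictures are saved under pics/ and viewed, and the job is handed in when it is done.

```bash
ls; mkdir -p pics; python3 - <<'E'
from rig import robot
import cv2,numpy as np
print(robot.read_t())
for n in ("side","top","wrist"):
    i=robot.camera_info(n); print(n,{k:np.round(v,4).tolist() for k,v in i.items()})
    p,d=robot.grab_frame(n); cv2.imwrite(f"pics/{n}0.png",p[:,:,::-1]); np.save(f"pics/{n}0_d.npy",d)
print(robot.read_t(),robot.read_position(),robot.read_tcp_rot())
E
```

```text
pics
0.0
side {'vfov': 54.6424, 'cx': 255.6058, 'cy': 195.2872, 'view': [[0.99, -0.1403, 0.016, -0.5683], [-0.0717, -0.5968, -0.7991, 0.1202], [0.1216, 0.79, -0.6009, 1.2243], [0.0, 0.0, 0.0, 1.0]]}
top {'vfov': 57.1988, 'cx': 256.7621, 'cy': 187.221, 'view': [[0.002, -0.9999, 0.0119, -0.0386], [-0.9923, -0.0035, -0.1237, 0.5763], [0.1238, -0.0116, -0.9922, 1.1349], [0.0, 0.0, 0.0, 1.0]]}
wrist {'vfov': 65.7065, 'cx': 257.0438, 'cy': 193.2072, 'T_tool_cam': [[0.0005, -0.961, -0.2765, 0.0756], [1.0, 0.0002, 0.0012, -0.0012], [-0.0011, -0.2765, 0.961, -0.1587], [0.0, 0.0, 0.0, 1.0]]}
0.15 [0.1687402  0.65318615 0.22583383] [[ 9.68203194e-01 -2.50165010e-01 -2.09193708e-04]
 [-2.50165073e-01 -9.68202390e-01 -1.25264621e-03]
 [ 1.10826403e-04  1.26514902e-03 -9.99999194e-01]]
```

View pics/side0.png

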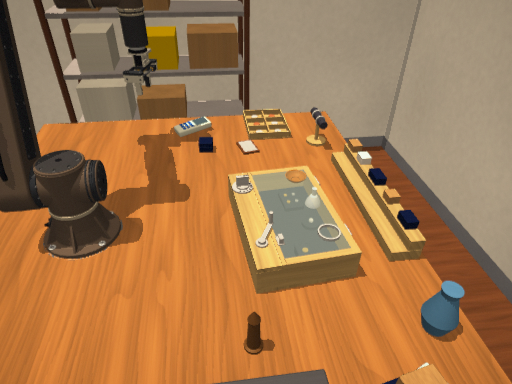

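View pics/top0.png

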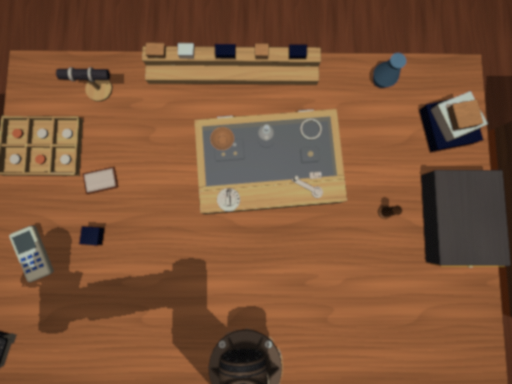

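View pics/wrist0.png

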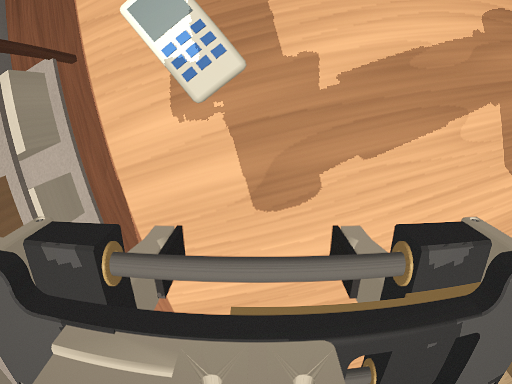

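The top view shows the dial at about (228,199), the latch pivot near (318,191), its post near (297,181) and the keeper near (316,175). The side view agrees. I'll zoom in and cast rays.

```bash
cat > h.py <<'E'
import numpy as np,cv2
from rig import robot
def K(n):
    i=robot.camera_info(n); return 192/np.tan(np.radians(i["vfov"]/2)),i["cx"],i["cy"],i
def ray(n,px,pose=None):
    f,cx,cy,i=K(n); u,v=px[0]-cx,px[1]-cy
    if n=="wrist":
        r=np.hypot(u,v); th=r/f
        d=np.array([np.sin(th)*u/max(r,1e-9),np.sin(th)*v/max(r,1e-9),np.cos(th)])
        T=np.eye(4);T[:3,:3]=pose[1];T[:3,3]=pose[0]; T=T@i["T_tool_cam"]
    else:
        d=np.array([u/f,v/f,1]); d/=np.linalg.norm(d); T=np.linalg.inv(i["view"])
    return T[:3,3],T[:3,:3]@d
def onz(n,px,z,pose=None):
    o,d=ray(n,px,pose); return o+d*(z-o[2])/d[2]
def tri(rays):
    A=np.zeros((3,3));b=np.zeros(3)
    for o,d in rays:
        P=np.eye(3)-np.outer(d,d);A+=P;b+=P@o
    x=np.linalg.solve(A,b)
    return x,[np.linalg.norm((np.eye(3)-np.outer(d,d))@(x-o)) for o,d in rays]
def proj(p,pose):
    f,cx,cy,i=K("wrist")
    T=np.eye(4);T[:3,:3]=pose[1];T[:3,3]=pose[0]; c=np.linalg.inv(T@i["T_tool_cam"])@np.r_[p,1]
    r=np.hypot(c[0],c[1]);th=np.arctan2(r,c[2]); return np.array([cx+f*th*c[0]/r,cy+f*th*c[1]/r])
E
python3 - <<'E'
from h import *
for c in [(195,121),(340,110),(345,201),(201,213),(228,199),(318,191),(297,181)]:
    print(c,onz("top",c,0.1).round(3))
t=cv2.imread("pics/top0.png")[165:220,190:350]; cv2.imwrite("pics/top0z.png",cv2.resize(t,None,fx=5,fy=5,interpolation=2))
t=cv2.imread("pics/side0.png")[165:260,220:350]; cv2.imwrite("pics/side0z.png",cv2.resize(t,None,fx=6,fy=6,interpolation=2))
E
```

```text
(195, 121) [0.782 0.162 0.1  ]
(340, 110) [ 0.821 -0.305  0.1  ]
(345, 201) [ 0.526 -0.313  0.1  ]
(201, 213) [0.487 0.137 0.1  ]
(228, 199) [0.531 0.054 0.1  ]
(318, 191) [ 0.557 -0.229  0.1  ]
(297, 181) [ 0.589 -0.163  0.1  ]
```

View pics/top0z.png

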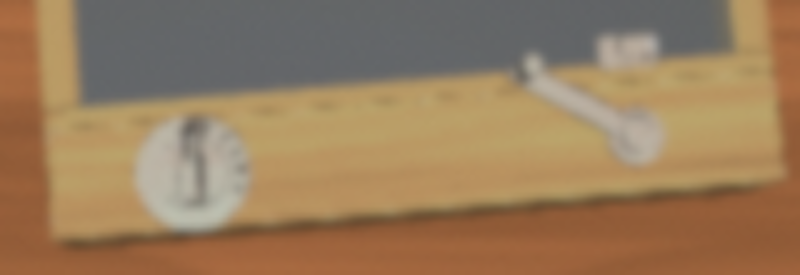

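View pics/side0z.png

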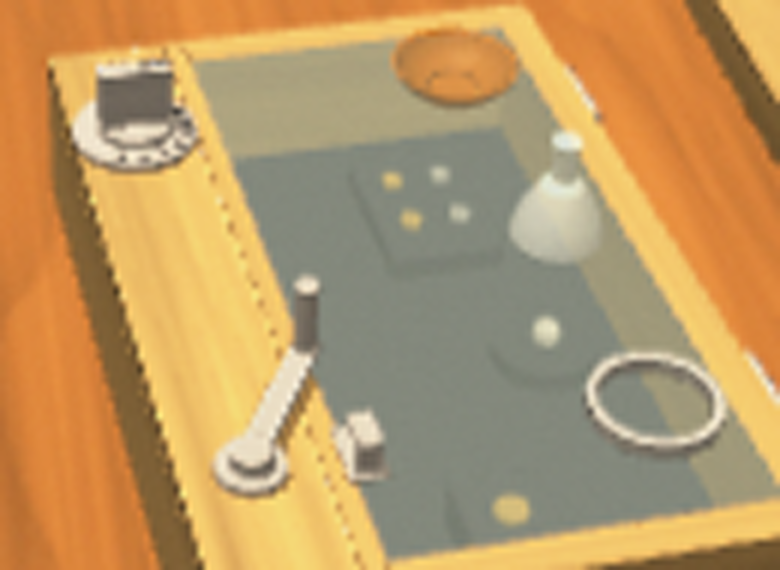

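```bash
python3 - <<'E'
from h import *
import pickle
R=np.diag([1.,-1,-1])
def snap(k):
    pose=(robot.read_position(),robot.read_tcp_rot()); p,d=robot.grab_frame("wrist")
    cv2.imwrite(f"pics/w{k}.png",p[:,:,::-1]); pickle.dump((pose,p,d),open(f"pics/w{k}.pkl","wb")); print(k,robot.read_t(),pose[0].round(4))
robot.goto([0.46,-0.02,0.30],R); robot.dwell(.2); snap(1)
robot.servo_line([0.46,-0.16,0.30],speed=.15); robot.dwell(.2); snap(2)
E
```

```text
1 3.0083 [ 0.4601 -0.0196  0.2999]
2 4.3417 [ 0.4601 -0.1594  0.3001]
```

View pics/w1.png

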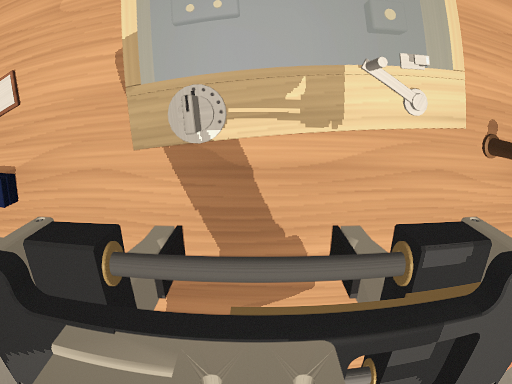

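View pics/w2.png

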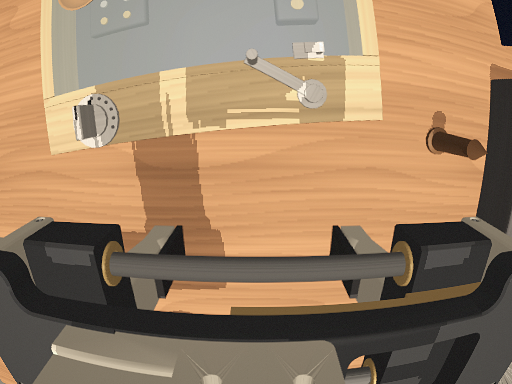

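Both views show the dial at (198,113) in w1 and (97,120) in w2. The latch pivot is at (414,102) and (313,94), and the post top at (374,64) and (252,56). Next I'll enlarge for precise pixels.

```bash
python3 - <<'E'
import cv2
a=cv2.imread("pics/w1.png");b=cv2.imread("pics/w2.png")
z=lambda i,x,y,w,h,f:cv2.resize(i[y:y+h,x:x+w],None,fx=f,fy=f,interpolation=2)
cv2.imwrite("pics/z1.png",cv2.hconcat([z(a,160,75,75,75,5),z(a,355,45,75,75,5)]))
cv2.imwrite("pics/z2.png",cv2.hconcat([z(b,65,80,75,75,5),z(b,240,35,95,75,5)[:, :425]]))
E
```

```text
(no output)
```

View pics/z1.png

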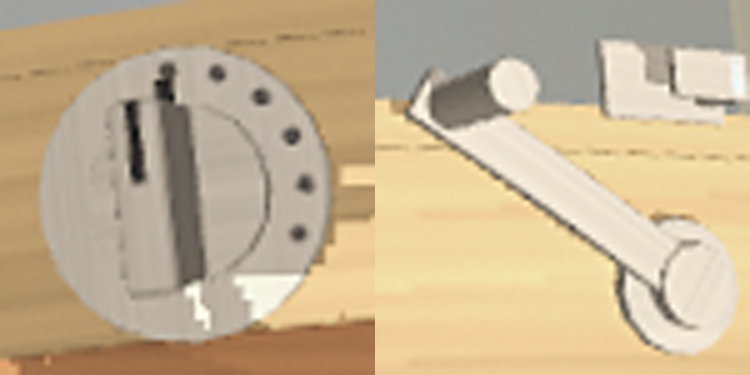

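View pics/z2.png

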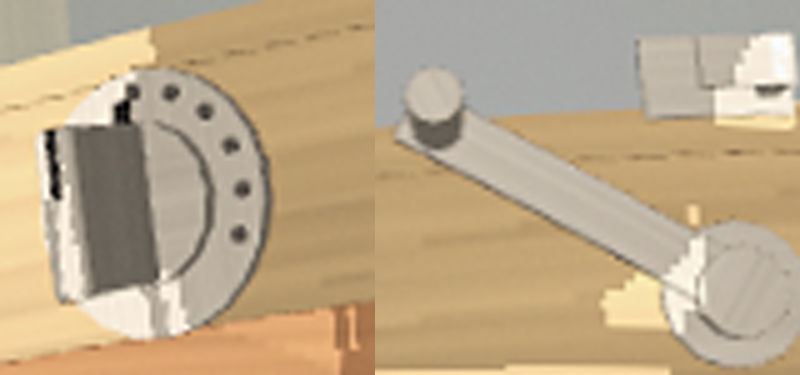

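```bash
cat > m.py <<'E'
from h import *
import pickle
from scipy.optimize import least_squares
P1,P2=[pickle.load(open(f"pics/w{k}.pkl","rb"))[0] for k in (1,2)]
c=lambda x,y,x0,y0:(x0+x/5-.4,y0+y/5-.4)
def t(a,b):
    x,e=tri([ray("wrist",a,P1),ray("wrist",b,P2)]); return x,e[0]
pt,e=t(c(141,84,355,45),c(60,95,240,35)); print("post top",pt.round(4),e)
pv,e=t(c(325,283,355,45),c(372,294,240,35)); print("pivot cap",pv.round(4),e)
db,e=t(c(150,196,160,75),c(68,215,65,80)); print("dial bar top",db.round(4),e)
a=[(168,70),(218,73),(262,97),(292,135),(306,184),(298,233)];b=[(133,92),(171,93),(205,111),(231,145),(242,188),(239,234)]
Q=[]
for p,q in zip(a,b):
    x,e=t(c(*p,160,75),c(*q,65,80)); Q.append(x); print("pip",x.round(4),round(e,4))
Q=np.array(Q); k=np.arange(6)
f=lambda s:(np.c_[s[0]+s[2]*np.cos(s[3]-.4*k),s[1]+s[2]*np.sin(s[3]-.4*k)]-Q[:,:2]).ravel()
s=least_squares(f,[.53,.05,.03,.08]); print("dial axis,r,yaw",s.x.round(4),np.sqrt(np.mean(s.fun**2)), "z",Q[:,2].mean())
# keeper upper face corners
for p,q in [((602-375,40),(640-375,37)),((672-375,95),(700-375,88)),((745-375,98),(None))] if 0 else [((227,40),(265,37))]:
    x,e=t(c(*p,355,45),c(*q,240,35)); print("keeper",x.round(4),e)
print("latch heading",np.arctan2(pt[1]-pv[1],pt[0]-pv[0]),np.hypot(*(pt-pv)[:2]), "dist pivot-dial",np.hypot(*(pv[:2]-s.x[:2])), "yaw from line",np.arctan2(-(s.x[0]-pv[0]),s.x[1]-pv[1]))
# top/side cams
for n,px in (("top",(317,192.4)),("top",(228.4,199.6))): print(n,onz(n,px,.106).round(4))
E
python3 m.py
```

```text
post top [ 0.5945 -0.1532  0.1538] 0.00018370316453761992
pivot cap [ 0.5572 -0.2244  0.1143] 0.000697396462551667
dial bar top [0.5328 0.0519 0.1473] 0.0002845800493067661
pip [0.5628 0.0563 0.1065] 0.0001
pip [0.5613 0.0442 0.1068] 0.0002
pip [0.5554 0.0337 0.1074] 0.0
pip [0.546  0.0268 0.1064] 0.0001
pip [0.5345 0.0234 0.1075] 0.0001
pip [0.5228 0.0256 0.1064] 0.0
dial axis,r,yaw [0.5329 0.0536 0.03   0.0833] 0.00014617264804395102 z 0.10682792135539655
keeper [ 0.6196 -0.2007  0.1027] 2.7897762290099886e-05
latch heading 1.0883603511231223 0.08040551909887901 dist pivot-dial 0.2790810608336595 yaw from line 0.08735634778321168
top [ 0.552  -0.2245  0.106 ]
top [0.5286 0.0519 0.106 ]
```

```bash
cat >> h.py <<'E'
yaw=.0845
PV=np.array([.5572,-.2244]); DA=np.array([.5329,.0534])
def Rh(a): c,s=np.cos(a),np.sin(a); return np.array([[c,s,0],[s,-c,0],[0,0,-1.]])
def post(q,z=.120): a=yaw+q; return [PV[0]+.0802*np.cos(a),PV[1]+.0802*np.sin(a),z]
E
python3 - <<'E'
from h import *
print(robot.read_qpos().round(1), robot.read_force().round(2))
for q in (1.004,.5,0,-.05): print(q,[None if j is None else j.round(1) for j in (robot.ik(post(q),Rh(yaw+q)),)])
for q in (0,.8,1.2): 
  for z in (.12,.2):print(q,[None if j is None else j.round(1) for j in (robot.ik([*DA,z],Rh(yaw-q)),robot.ik([*DA,z],Rh(yaw-q+np.pi)))])
E
```

```text
[  4.1   0.  -15.3  -0.  -74.7  86. ] [-0.24  0.07 -0.33]
1.004 [array([  3.7,  19.8, -15.3,   0. , -54.9, 148.6])]
0.5 [array([  1.1,  22.8, -10.6,   0. , -56.6, 122.4])]
0 [array([ -2.3,  24.9,  -7.3,   0. , -57.9,  97.1])]
-0.05 [array([ -2.7,  25. ,  -7.1,   0. , -57.9,  94.6])]
0 [array([ 26.7,  13. , -25.2,   0. , -51.8,  68.1]), array([  26.7,   13. ,  -25.2,    0. ,  -51.8, -111.9])]
0 [array([ 26.7,   8.6, -19.1,   0. , -62.3,  68.1]), array([  26.7,    8.6,  -19.1,    0. ,  -62.3, -111.9])]
0.8 [array([ 26.7,  13. , -25.2,   0. , -51.8,  22.3]), array([  26.7,   13. ,  -25.2,    0. ,  -51.8, -157.7])]
0.8 [array([ 26.7,   8.6, -19.1,   0. , -62.3,  22.3]), array([  26.7,    8.6,  -19.1,    0. ,  -62.3, -157.7])]
1.2 [array([ 26.7,  13. , -25.2,   0. , -51.8,  -0.6]), None]
1.2 [array([ 26.7,   8.6, -19.1,   0. , -62.3,  -0.6]), None]
```

```bash
python3 - <<'E'
from h import *
q=1.004
robot.move_gripper(.55)
robot.goto(post(q,.22),Rh(yaw+q))
robot.servo_line(post(q,.17),speed=.1)
p,d=robot.grab_frame("wrist"); cv2.imwrite("pics/w3.png",p[:,:,::-1])
print(robot.read_t(),robot.read_position().round(4),robot.read_force().round(2))
E
```

```text
6.9 [ 0.5949 -0.1535  0.1709] [ 0.09 -0.07  1.26]
```

View pics/w3.png

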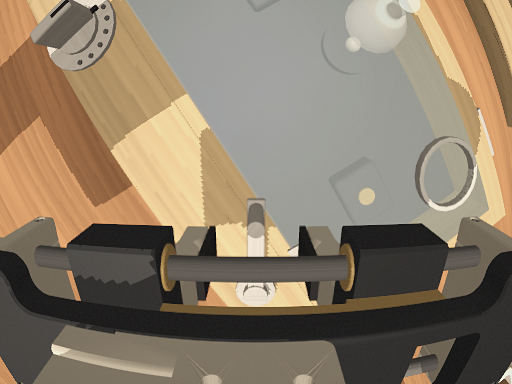

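The post sits at about (256,230), centred between the fingers (215 to 300). Now I'll descend and grip it.

```bash
python3 - <<'E'
from h import *
q=1.004
robot.servo_line(post(q),speed=.08)
print(robot.read_position().round(4),robot.read_force().round(2))
robot.move_gripper(0.0)
print(robot.read_grip_width()*88,robot.read_force().round(2),robot.read_t())
for a in np.linspace(q,0.15,6)[1:]:
    robot.servo_line(post(a),Rh(yaw+a),speed=.05)
    print(round(a,2),robot.read_force().round(2),robot.read_ft_torque().round(2),robot.read_position().round(4),np.round(robot.read_t(),2))
    if np.linalg.norm(robot.read_force())>15: break
E
```

```text
[ 0.5947 -0.1534  0.1203] [-0.31 -0.7   0.66]
11.205452504934389 [-0.47  0.19  1.71] 8.3667
0.83 [-0.73 -1.11  1.98] [-0.45  0.13  0.01] [ 0.6059 -0.1609  0.1201] 8.79
0.66 [-0.98 -3.02  1.69] [-0.75  0.38  0.03] [ 0.6157 -0.17    0.12  ] 9.22
0.49 [-2.56 -1.9   2.1 ] [-1.    0.94  0.02] [ 0.6239 -0.1807  0.12  ] 9.64
0.32 [-4.94 -3.18  3.06] [-1.05  1.59  0.05] [ 0.6303 -0.1927  0.12  ] 10.07
0.15 [-4.74 -1.93  3.6 ] [-0.85  1.74  0.08] [ 0.6345 -0.2056  0.12  ] 10.49
```

```bash
python3 - <<'E'
from h import *
for a in (.08,.04,.02,.0,-.01,-.02,-.03,-.04,-.05):
    robot.servo_line(post(a),Rh(yaw+max(a,0)),speed=.03); robot.dwell(.1)
    F=robot.read_force(); pos=robot.read_position()
    th=np.arctan2(pos[1]-PV[1],pos[0]-PV[0])-yaw
    ft=F[:2]@[-np.sin(yaw),np.cos(yaw)]
    print(a,F.round(2),round(ft,2),"meas",round(th,4),robot.read_ft_torque().round(2),round(robot.read_t(),2))
    if ft>10: break
E
```

```text
0.08 [-5.41 -1.43  4.58] -0.96 meas 0.0861 [-0.74  1.71  0.1 ] 10.93
0.04 [-4.23 -1.93  2.89] -1.56 meas 0.0465 [-0.75  1.72  0.03] 11.28
0.02 [-4.82 -1.63  3.88] -1.22 meas 0.0272 [-0.63  1.79  0.05] 11.63
0.0 [-5.11 -1.59  4.18] -1.16 meas 0.0076 [-0.58  1.78  0.05] 11.98
-0.01 [-5.57  1.17  5.36] 1.64 meas 0.0061 [0.55 1.99 0.07] 12.33
-0.02 [-6.33  4.83  5.86] 5.35 meas 0.005 [1.71 2.18 0.04] 12.68
-0.03 [-6.46  8.86  6.34] 9.37 meas 0.0039 [ 2.87  2.36 -0.  ] 13.03
-0.04 [-7.43 11.43  7.92] 12.02 meas 0.0031 [4.01 2.52 0.03] 13.38
```

There's a firm stop at about 0.004 rad with 12 N of reaction. I'll release and check.

```bash
python3 - <<'E'
from h import *
import pickle
robot.move_gripper(.45)
print(robot.read_force().round(2),robot.read_position().round(4))
p=robot.read_position(); 
robot.servo_line([p[0],p[1],.19],speed=.12)
# move back toward robot and up, camera over the latch
robot.servo_line([.49,-.10,.27],Rh(yaw),speed=.2); robot.dwell(.15)
pose=(robot.read_position(),robot.read_tcp_rot()); p,d=robot.grab_frame("wrist")
cv2.imwrite("pics/w4.png",p[:,:,::-1]); pickle.dump((pose,p,d),open("pics/w4.pkl","wb"))
print(robot.read_t(),pose[0])
cv2.imwrite("pics/w4z.png",cv2.resize(p[0:130,250:450,::-1],None,fx=4,fy=4,interpolation=2))
pz=[proj(np.r_[post(a)[:2],.154],pose) for a in (0,.05)]; print("pred post top",pz, "pivot",proj([*PV,.1143],pose))
E
```

```text
[-0.5   0.56  1.06] [ 0.6373 -0.221   0.1199]
16.2083 [ 0.4902256  -0.1004288   0.26909077]
pred post top [array([390.9753265 ,  54.50671915]), array([387.33123221,  54.07644079])] pivot [374.24444678 131.47598445]
```

View pics/w4z.png

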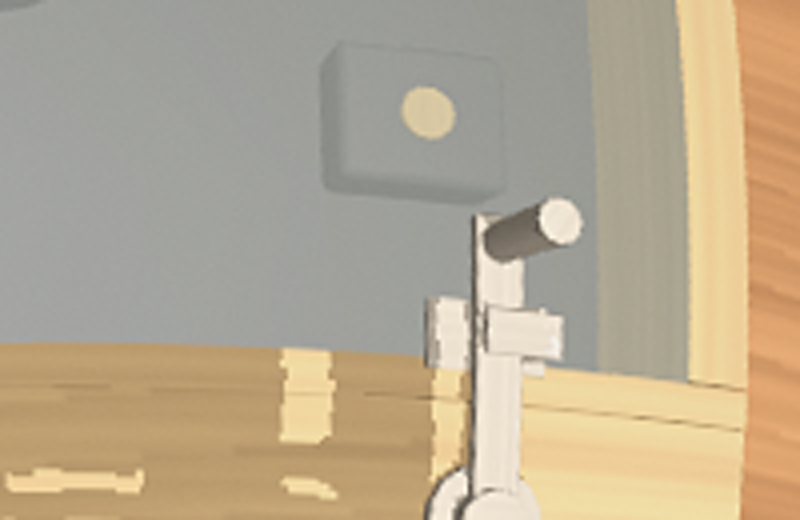

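View pics/w4.png

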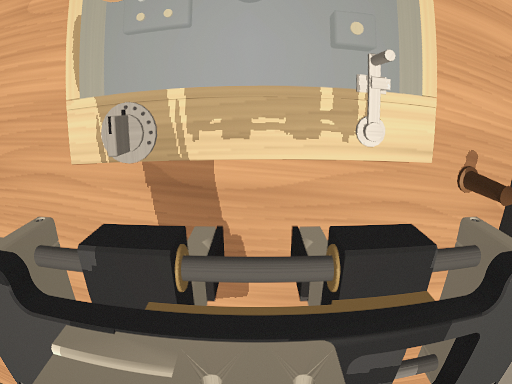

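```bash
python3 - <<'E'
from h import *
import pickle
pose,p,d=pickle.load(open("pics/w4.pkl","rb"))
o=lambda x,y,z:onz("wrist",(250+x/4-.375,y/4-.375),z,pose)
a,b=o(473,217,.1135),o(469,470,.1135); print("L edge",a,b,np.arctan2(*(a-b)[1::-1]) )
a,b=o(522,268,.1135),o(520,480,.1135); print("R edge",a,b,np.arctan2(*(a-b)[1::-1]) )
t=o(560,221,.1538); print("post top",t.round(4), np.arctan2(t[1]-PV[1],t[0]-PV[0])-yaw)
c1=cv2.resize(p[30:160,340:420,::-1],None,fx=6,fy=6,interpolation=2)[:600]; cv2.imwrite("pics/w4y.png",c1[:, :480])
E
```

```text
L edge [ 0.64240735 -0.20797922  0.1135    ] [ 0.57174737 -0.21374557  0.1135    ] 0.08142655378560679
R edge [ 0.63075187 -0.22370977  0.1135    ] [ 0.57127631 -0.22948692  0.1135    ] 0.09683100158742257
post top [ 0.6365 -0.2163  0.1538] 0.017644742206570974
```

View pics/w4y.png

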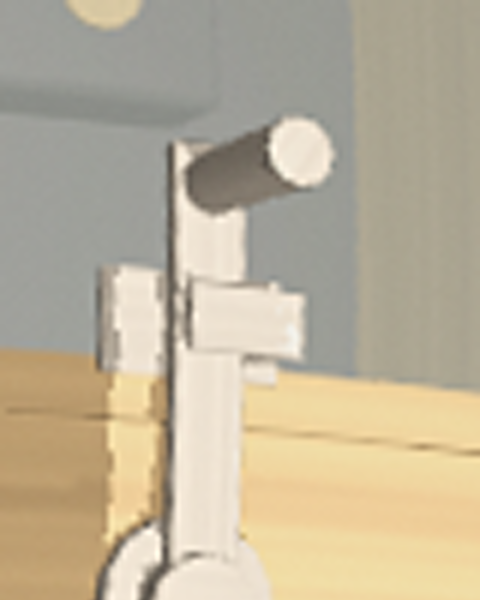

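The bar is under the keeper's lip. Its edge headings average 0.089 against a case yaw of 0.085, so the latch is shut. The dial is next.

```bash
python3 - <<'E'
from h import *
robot.goto([*DA,.22],Rh(yaw))
robot.servo_line([*DA,.175],speed=.1)
p,d=robot.grab_frame("wrist"); cv2.imwrite("pics/w5.png",p[:,:,::-1])
print(robot.read_t(),robot.read_position().round(4),robot.read_force().round(2))
E
```

```text
17.5667 [0.5335 0.0532 0.1758] [-0.18  0.24  0.2 ]
```

View pics/w5.png

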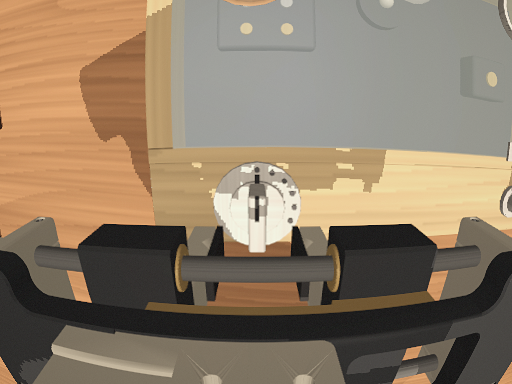

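```bash
python3 - <<'E'
from h import *
robot.servo_line([*DA,.120],speed=.08)
print(robot.read_force().round(2),robot.read_position().round(4))
robot.move_gripper(0.0); robot.dwell(.2)
print(robot.read_grip_width()*88,robot.read_force().round(2),robot.read_ft_torque().round(3),robot.read_t(),robot.read_position().round(4))
for q in (.1,.2):
    robot.goto([*DA,.120],Rh(yaw-q)); robot.dwell(.1)
    R=robot.read_tcp_rot(); print(q,"act",round(yaw-np.arctan2(R[1,0],R[0,0]),4),robot.read_force().round(2),robot.read_ft_torque().round(3),round(robot.read_t(),2),robot.read_grip_width()*88)
E
```

```text
[ 0.77 -0.08  0.47] [0.5333 0.0535 0.1204]
11.679175599958578 [-0.65 -2.44  2.4 ] [-0.951  0.085 -0.01 ] 19.1667 [0.533  0.0532 0.1202]
0.1 act 0.0971 [ 0.34 -3.71  4.24] [-1.616 -0.059  0.041] 19.52 11.774435462997827
0.2 act 0.1977 [ 0.96 -5.93  4.13] [-1.88  -0.045  0.014] 19.87 11.981148152789421
```

```bash
python3 - <<'E'
from h import *
D=[.5331,.0524,.120]
for q in (.3,.4,.5,.6,.7,.8,.9,1.0):
    robot.goto(D,Rh(yaw-q)); robot.dwell(.08)
    R=robot.read_tcp_rot(); print(round(q,2),"act",round(yaw-np.arctan2(R[1,0],R[0,0]),4),robot.read_force().round(2),robot.read_ft_torque().round(3),round(robot.read_t(),2),round(robot.read_grip_width()*88,2))
E
```

```text
0.3 act 0.2978 [-1.95 -0.54  5.5 ] [-0.276  0.733 -0.045] 20.2 12.11
0.4 act 0.3977 [-1.76 -0.29  5.53] [-0.453  0.732 -0.011] 20.53 11.71
0.5 act 0.4975 [-2.79 -1.4   5.61] [-0.546  0.721  0.043] 20.87 11.94
0.6 act 0.5976 [-1.55 -2.52  5.57] [-0.723  0.776  0.031] 21.2 11.76
0.7 act 0.6977 [-2.19 -1.81  6.86] [-0.774  0.784 -0.01 ] 21.53 11.64
0.8 act 0.7977 [-2.41 -2.87  5.94] [-0.883  0.829  0.022] 21.87 11.81
0.9 act 0.8975 [-2.84 -3.74  6.93] [-0.977  0.906  0.113] 22.2 12.05
1.0 act 0.9976 [-2.52 -2.15  6.57] [-1.08   1.035  0.043] 22.53 11.71
```

The torque profile matches the click pattern, peaking at 0.1, 0.5 and 0.9, so the dial is following the gripper.

```bash
python3 - <<'E'
from h import *
import pickle
D=[.5331,.0524,.120]
for q in (1.1,1.15,1.2):
    robot.goto(D,Rh(yaw-q)); robot.dwell(.15)
    R=robot.read_tcp_rot(); print(round(q,2),"act",round(yaw-np.arctan2(R[1,0],R[0,0]),4),robot.read_force().round(2),robot.read_ft_torque().round(3),round(robot.read_t(),2),round(robot.read_grip_width()*88,2))
pose=(robot.read_position(),robot.read_tcp_rot())
for n in ("wrist","side","top"):
    p,d=robot.grab_frame(n); cv2.imwrite(f"pics/f_{n}.png",p[:,:,::-1])
    if n=="side": cv2.imwrite("pics/f_sidez.png",cv2.resize(p[155:265,215:355,::-1],None,fx=5,fy=5,interpolation=2))
    if n=="wrist": cv2.imwrite("pics/f_wristz.png",cv2.resize(p[170:320,180:340,::-1],None,fx=4,fy=4,interpolation=2))
pickle.dump(pose,open("pics/f.pkl","wb"))
E
```

```text
1.1 act 1.0978 [-2.17 -3.57  7.54] [-1.141  1.101  0.051] 22.93 11.72
1.15 act 1.1477 [-2.72 -3.11  6.94] [-1.119  1.224  0.061] 23.33 11.91
1.2 act 1.1977 [-4.23 -3.29  7.46] [-1.144  1.212  0.017] 23.73 11.94
```

View pics/f_wrist.png

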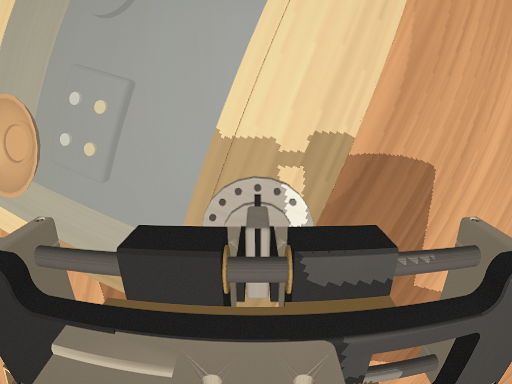

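View pics/f_wristz.png

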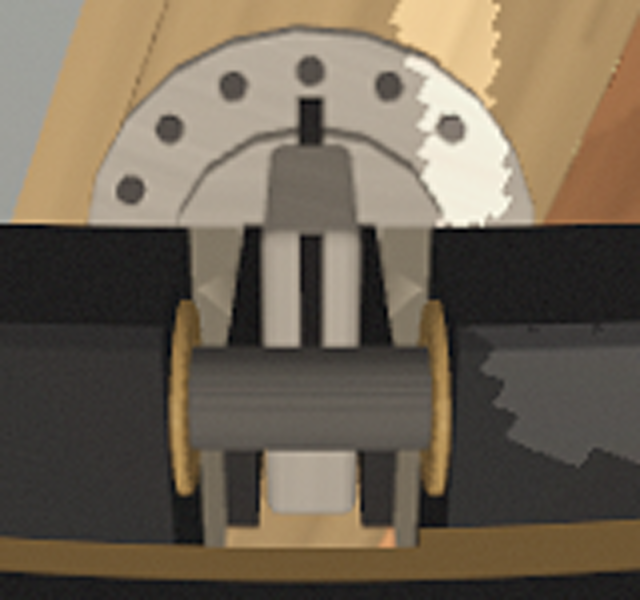

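View pics/f_sidez.png

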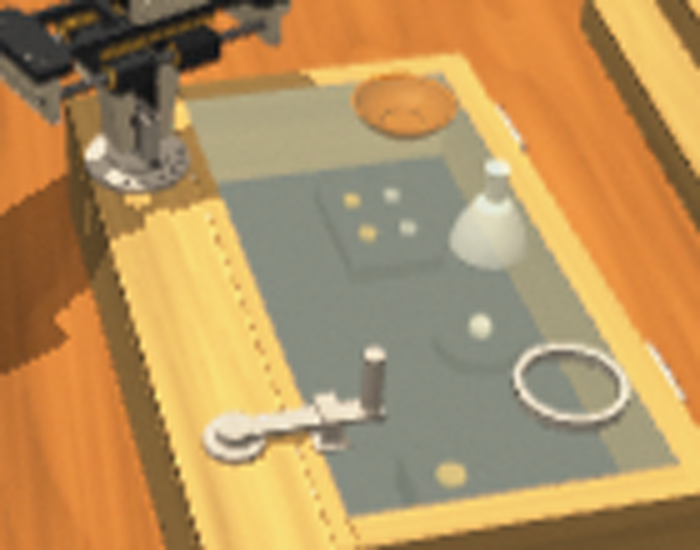

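The index mark (crop 311,120) lines up with the third-click pip (311,70): the start pip is at (130,190), click one at (170,128) and click two at (232,85). The side view shows the latch bar still in its keeper and the lid items where they were.

```bash
python3 - <<'E'
from h import *
robot.dwell(.5)
R=robot.read_tcp_rot(); print(round(yaw-np.arctan2(R[1,0],R[0,0]),4),robot.read_force().round(2),robot.read_grip_width()*88,robot.read_t())
robot.job_done()
E
```

```text
1.1976 [-4.79 -2.82  8.52] 11.90530969747623 24.3833
the job is handed in; nothing more can be done
```

The latch is shut in its catch, and the dial is turned clockwise to the third click and still gripped there. I handed the job in at 24.4 s.

- **Latch:** I gripped the post and swung the bar about 1.0 rad to its firm stop, where it pushed back with about 12 N. After letting go, a wrist picture showed the bar under the keeper's lip, within about 0.005 rad of shut. The post top alone read 0.018 rad open. I put that down to a sideways offset of about 1.5 mm in that view, because the bar near the pivot read the same offset. A later side picture still showed the bar in the catch.
- **Dial:** I turned it in small steps. The measured torque rose and fell with the clicks, though single readings were up to about 0.05 N m off the expected values. In the last picture the index mark lined up with the third-click pip. The last readings gave a steady tool angle of 1.198 rad, a grip of 11.9 mm and a force of about 10 N.
- **Other things:** the dish, bell and bangle looked undisturbed in the last side picture. I did not check the counter items in the last pictures, but the arm never went down near them.

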